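# Stow the flashlights in the leaning rack and close its keeper

## Robot

A 6-joint arm with a two-finger parallel gripper is mounted at the origin on the work surface. World frame = base frame: x ahead of the robot, y to its left, z up, the work surface at z = 0. Lengths are in m, angles in rad, forces in N, time in s.
With the tool pointing down it reaches from about 0.375 to 0.925 m from the base axis. Payload 5.7 kg.
Tool frame: the origin (TCP) lies at the very end of the fingers, on their centre line; the grasp point (between the pads) lies 19 mm behind it; z points along the fingers, y is the direction in which the jaws open and shut (so a half turn about z gives the same grasp; the last joint's range is limited). The gripper opens to 88 mm and grips with 3 to 60 N. Pads are 20 mm wide; open, the fingers measure 115 mm over their backs; the gripper's body (75 mm by 178 mm) begins 61 mm behind the grasp point.
Start: joints at [-1.403, 0.359, 1.51, -0, 1.272, -0.115], TCP at [0.167, -0.576, 0.223] pointing down, gripper open.
Joint ranges: [-2.97, 2.97], [-1.01, 2.36], [0.21, 2.38], [-0.96, 4.11], [0.2, 2.71], [-2.98, 2.98]. Speed limits (rad/s): [2.39, 2.39, 3.14, 3.14, 3.14, 3.14].

## Interface

Orientations are given as a unit quaternion [x, y, z, w].
In Python, from cell import get_obs, vision, workorder gives the robot as it stands.
- The arm moves only by the shell command python3 -m crank 'ROWS' [FORCE]. ROWS is JSON, a list of rows, each a list of 5 numbers: the opening, from 0 (shut) to 1 (fully open), then the shift along the tool's x, y, z in m, then the turn about the tool's z in rad. A call has 1 to 20 rows; each row is the pose to reach, as a shift and turn from the pose measured when the call began, along the tool's axes at that moment; what a row does not reach only later rows make up. A row lasts 1/12 s, in which the tool goes at most 41.7 mm and 7.16 degrees, less where a joint would pass 70% of its speed; a pose out of reach is approached as far as the arm can. A call with a gripper value outside its range is refused whole. The fingers move at their own pace and stop on an object; FORCE is the grip in N (left out, the last holds). Time passes only in rows, so rows that repeat a pose let the fingers close. It gives the time, the measured TCP pose, the force and the opening at its end, in the units of the state.
- get_obs(): the state, without advancing time (a new reading comes with each control period).
- vision.get_image(name): name is "side" or "top"; returns a dict with "image" (400x640x3 uint8, red, green, blue), "fov_y" (degrees; the focal length in pixels is half the picture's height over the tangent of half this angle, whatever the lens; pixels are square), "cx", "cy" (the principal point, pixels), "cam_to_world" (4x4, takes a point from camera to world coordinates). Camera axes: x right, y up, looking along -z (the intrinsics and any distortion apply to the point x, -y, -z); pixel columns grow to the right and rows downward; lengths in m; the calibration is good to about 2 mm. A picture is of the moment at which its call begins. There is no depth.
- workorder.hand_in(): hands the job in, once; it reports no verdict.
The state is a dict: "time_s": time; "qpos": joint angles; "dq": joint speeds; "joint_torque": joint torques, N m; "position": TCP position; "eef_rot": TCP orientation; "contact_force": force on the tool from outside, world axes, zero at the start; "wrist_torque": the same for the moment, N m; "opening": finger opening in m.
Only numpy, scipy, OpenCV 4.12 (cv2) and the standard library are available. Lean on these libraries where they do the work, as an engineer would, in place of code of your own. Each camera call takes 0.05 s, during which the arm holds its last target. There are 200 camera calls.

## Task

Put the three flashlights away in the rack: lower each one, tail first, into the leaning pocket of its own colour until it is fully home, without letting it fall in. When all three are in, swing the keeper bar with the orange handle forward over their heads until it rests in its catch. Leave the bottle, headlamp, whistle and light switch where they are.

Things in the scene. Friction and masses are not known exactly. Their poses are not given: they have to be found in the camera images.
- light_red: compact aluminium flashlight with a red head, 125 mm long, standing upright on its tail cap on the ledge. Origin: centre of the tail end; z runs along the flashlight to the lens. Silver body 32 mm in diameter from z = 0 to 87 mm, red head 40 mm in diameter from z = 87 to 125 mm. About 0.16 kg
- light_yellow: compact aluminium flashlight with a yellow head, 125 mm long, standing upright on its tail cap on the ledge. Origin: centre of the tail end; z runs along the flashlight to the lens. Silver body 32 mm in diameter from z = 0 to 87 mm, yellow head 40 mm in diameter from z = 87 to 125 mm. About 0.16 kg
- light_blue: compact aluminium flashlight with a blue head, 125 mm long, standing upright on its tail cap on the ledge. Origin: centre of the tail end; z runs along the flashlight to the lens. Silver body 32 mm in diameter from z = 0 to 87 mm, blue head 40 mm in diameter from z = 87 to 125 mm. About 0.16 kg
- well_red: red square pocket of the rack, leaning 28 degrees from vertical towards the robot's side. Origin: centre of its underside; z: pocket axis, out of the mouth; y: across the rack. Outside 52 x 52, inside 44 x 44 mm, inner floor z = 4, mouth z = 80 mm. The pockets stand 72 mm apart, in any order of colours; a seated flashlight stands 49 mm out of the mouth
- well_yellow: yellow square pocket of the rack, leaning 28 degrees from vertical towards the robot's side. Origin: centre of its underside; z: pocket axis, out of the mouth; y: across the rack. Outside 52 x 52, inside 44 x 44 mm, inner floor z = 4, mouth z = 80 mm. The pockets stand 72 mm apart, in any order of colours; a seated flashlight stands 49 mm out of the mouth
- well_blue: blue square pocket of the rack, leaning 28 degrees from vertical towards the robot's side. Origin: centre of its underside; z: pocket axis, out of the mouth; y: across the rack. Outside 52 x 52, inside 44 x 44 mm, inner floor z = 4, mouth z = 80 mm. The pockets stand 72 mm apart, in any order of colours; a seated flashlight stands 49 mm out of the mouth
- rack: fixed aluminium base of the rack, 200 x 310 x 15 mm, from x = -85 to 115 mm. Origin: underside, midway between the keeper's ends; x to the rack's back, y along the row of pockets, z up. Dark posts at y = -140 and 140 mm: hinge posts (x = 75, 73 mm high) and catch posts (x = -5, 133 mm high)
- keeper (a joint): angle of the keeper, a steel wire bail (10 mm bar, 280 mm wide, arms 156 mm long) hinged at both ends of the rack. 0 = closed: bar above the flashlight heads, at x = -43, z = 162 mm in the rack's frame, arms in the catches. Grows as it swings up and back about the rack's +y axis, to 1.4 rad; stays where it is left (about 2 N moves it)
- keeper_grip (a point): middle of the orange handle of the keeper, a 12 mm round stub 60 mm long that continues the keeper's bar past the arm on the rack's +y side (centre at y = 175 mm in the rack's frame; a 20 mm end knob)
- keeper_hinge (a point): point on the keeper's hinge axis midway between its posts (x = 75, y = 0, z = 60 mm in the rack's frame); the axis runs along the rack's y
- bottle: upright steel drinking bottle with a black cap, 66 mm in diameter, 210 mm high; origin: centre of its underside. Bystander
- headlamp: red headlamp without its strap, 57 x 68 x 42 mm; origin: centre of its underside. Bystander
- whistle: yellow plastic whistle lying flat, 65 x 20 x 27 mm; origin: centre of its underside. Bystander
- switch (a joint): black toggle switch of the closet light, fixed on the ledge behind the rack's right end, with a 50 mm lever that leans towards the robot at 0 and swings away as the value grows. To be left alone
- switch_tip (a point): tip of the black toggle switch's lever; its block is under and just behind it

How it is judged:
On the way, in this order (a step that is already met when the one before it is completed fails the run):
1. all three flashlights are fully home in the pockets of their own colour, the keeper still open (z of light_red in the frame of well_red between 0 and 0.01 m and angle between the z axis of light_red and the z axis of well_red, either way round below 0.2 rad and x of light_red in the frame of well_red between -0.012 and 0.012 m and y of light_red in the frame of well_red between -0.012 and 0.012 m and z of light_yellow in the frame of well_yellow between 0 and 0.01 m and angle between the z axis of light_yellow and the z axis of well_yellow, either way round below 0.2 rad and x of light_yellow in the frame of well_yellow between -0.012 and 0.012 m and y of light_yellow in the frame of well_yellow between -0.012 and 0.012 m and z of light_blue in the frame of well_blue between 0 and 0.01 m and angle between the z axis of light_blue and the z axis of well_blue, either way round below 0.2 rad and x of light_blue in the frame of well_blue between -0.012 and 0.012 m and y of light_blue in the frame of well_blue between -0.012 and 0.012 m and value of joint keeper above 0.4 rad), for 0.2 s.
2. the keeper is swung closed into its catch (value of joint keeper below 0.06 rad), for 0.2 s.
At the end, for the whole second after the job is handed in: Each flashlight stands tail-down in the pocket of its own colour: tail within 6 mm of the pocket's inner floor and 12 mm of its axis, lined up with it within 0.2 rad, at rest; the keeper is closed to within 0.06 rad; everything is released (z of light_red in the frame of well_red between 0 and 0.01 m and angle between the z axis of light_red and the z axis of well_red, either way round below 0.2 rad and x of light_red in the frame of well_red between -0.012 and 0.012 m and y of light_red in the frame of well_red between -0.012 and 0.012 m and z of light_yellow in the frame of well_yellow between 0 and 0.01 m and angle between the z axis of light_yellow and the z axis of well_yellow, either way round below 0.2 rad and x of light_yellow in the frame of well_yellow between -0.012 and 0.012 m and y of light_yellow in the frame of well_yellow between -0.012 and 0.012 m and z of light_blue in the frame of well_blue between 0 and 0.01 m and angle between the z axis of light_blue and the z axis of well_blue, either way round below 0.2 rad and x of light_blue in the frame of well_blue between -0.012 and 0.012 m and y of light_blue in the frame of well_blue between -0.012 and 0.012 m and linear speed of each of light_red, light_yellow, light_blue below 0.02 m/s and value of joint keeper below 0.06 rad); the robot touches nothing.
It fails at once if a flashlight falls freely (over 0.7 m/s while not held) ((linear speed of light_red above 0.7 m/s and contact force between the fingers and light_red below 0.05 N) or (linear speed of light_yellow above 0.7 m/s and contact force between the fingers and light_yellow below 0.05 N) or (linear speed of light_blue above 0.7 m/s and contact force between the fingers and light_blue below 0.05 N)).
It fails at once if the bottle, headlamp or whistle is pushed more than 25 mm from its place (distance of any of bottle, headlamp, whistle from where it was at the start of the episode above 0.025 m).
It fails at once if the light switch is flipped or pushed over (value of joint switch above 0.25 rad).
It also fails if it takes over 72 s, if anything falls off the work surface, if the arm or the gripper's body presses on something with over 40 N, if the wrist force passes 120 N, or if a joint passes its speed limit or range.

## Working session

There is one attempt and no reset: what is moved stays moved. The work goes in short steps, Python scripts to look and compute and a shell command to move; the robot and the scene stay as the last step left them, time stands still between calls to the robot, and variables do not carry over. Pictures are saved under pics/ and viewed, about 8 in all and at most 12, crops included, and the job is handed in when it is done.

```bash
ls; mkdir -p pics; python3 - <<'E'
from cell import get_obs, vision
import cv2,numpy as np
o=get_obs();print(o)
for n in("side","top"):
    d=vision.get_image(n);print(n,d['fov_y'],d['cx'],d['cy'],np.round(d['cam_to_world'],4).tolist(),[k for k in d])
    cv2.imwrite(f'pics/{n}0.png',d['image'][:,:,::-1])
E
```

```text
pics
{'time_s': 0.0, 'qpos': array([-1.40314536e+00,  3.59537834e-01,  1.51138965e+00, -4.48952070e-05,
        1.27254042e+00, -1.15086326e-01]), 'dq': array([-4.52207811e-04,  1.50309375e-03,  7.33248484e-04,  7.29893651e-04,
        1.33266110e-03,  9.68118912e-05]), 'joint_torque': array([ 4.37297422e-03, -5.15362751e+01, -2.70720702e+01,  6.79517817e-02,
        3.49850161e-02, -1.34645588e-04]), 'position': array([ 0.16726044, -0.5754996 ,  0.22180636]), 'eef_rot': array([ 9.90022716e-01,  1.40904729e-01, -4.60831283e-05, -9.36739534e-04]), 'contact_force': array([-0.32598539,  0.65292639,  0.176253  ]), 'wrist_torque': array([ 0.02126912,  0.02113396, -0.02287677]), 'opening': 0.08776848036181108}
side 47.0305220446251 323.317691830304 201.15468832103315 [[-0.7496, 0.3747, -0.5456, -0.1556], [-0.6618, -0.4354, 0.6102, 0.8015], [-0.0089, 0.8185, 0.5744, 0.8714], [0.0, 0.0, 0.0, 1.0]] ['image', 'fov_y', 'cx', 'cy', 'cam_to_world']
top 49.50253360710423 322.476672948754 195.22427571242488 [[-0.0112, 0.9813, -0.192, 0.3657], [-0.9999, -0.0108, 0.003, 0.0038], [0.0009, 0.1921, 0.9814, 1.164], [0.0, 0.0, 0.0, 1.0]] ['image', 'fov_y', 'cx', 'cy', 'cam_to_world']
```

View pics/side0.png

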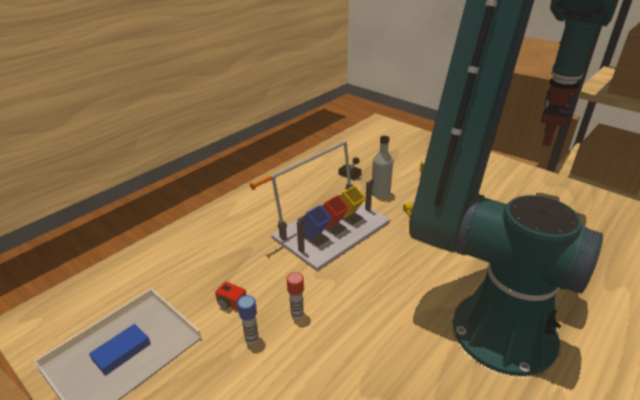

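View pics/top0.png

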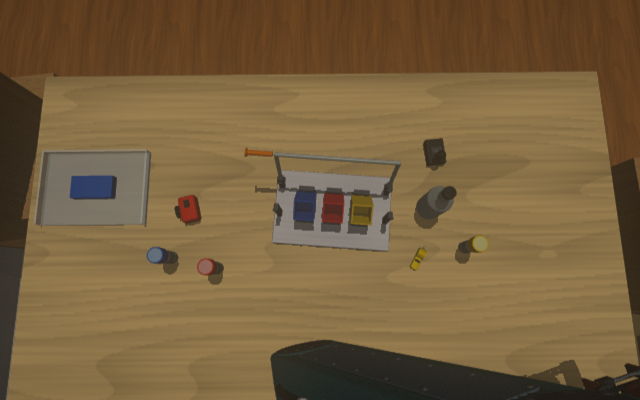

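The side view shows the blue light (248,300) and red light (295,280) near the headlamp (232,293), with the rack in the middle and the keeper open. The top view shows the blue light at (157,256), red at (206,267), yellow at (479,244) and wells blue (305,207), red (333,208), yellow (361,210). The handle is at (259,153).

```bash
cat > h.py <<'E'
import numpy as np,cv2
from cell import get_obs,vision
def cam(n):
    d=vision.get_image(n);d['f']=200/np.tan(np.radians(d['fov_y']/2));return d
def ray(d,u,v):
    T=d['cam_to_world'];r=T[:3,:3]@np.array([(u-d['cx'])/d['f'],-(v-d['cy'])/d['f'],-1]);return T[:3,3],r/np.linalg.norm(r)
def onz(d,u,v,z):
    o,r=ray(d,u,v);return o+r*(z-o[2])/r[2]
def tri(a,b):
    (o,r),(p,s)=a,b;t=np.linalg.lstsq(np.c_[r,-s],p-o,rcond=None)[0];A=o+r*t[0];B=p+s*t[1];return (A+B)/2,np.linalg.norm(A-B)
def proj(d,P):
    T=d['cam_to_world'];c=T[:3,:3].T@(np.asarray(P)-T[:3,3]);return d['cx']-d['f']*c[0]/c[2],d['cy']+d['f']*c[1]/c[2]
def blobs(d,mins=30,S=110,V=50):
    h=cv2.cvtColor(d['image'],cv2.COLOR_RGB2HSV);out=[]
    for n,(a,b) in dict(red=(172,6),blue=(100,125),yellow=(24,33),orange=(7,14)).items():
        H=h[...,0];m=((H>=a)&(H<=b) if a<b else (H>=a)|(H<=b))&(h[...,1]>S)&(h[...,2]>V)
        k,l,s,c=cv2.connectedComponentsWithStats(m.astype('uint8'))
        for i in range(1,k):
            if s[i,4]>=mins: out.append((n,s[i].tolist(),c[i].round(1).tolist()))
    return out
E
python3 - <<'E'
from h import *
t=cam('top');s=cam('side')
for d in(t,s):
    for b in blobs(d,25,150):print(b)
    print()
im=t['image'][:,:,::-1]
c=cv2.resize(im[140:260,240:400],None,fx=5,fy=5,interpolation=cv2.INTER_CUBIC)[:, :]
hs=[cv2.resize(im[v-20:v+20,u-20:u+20],(195,195),interpolation=cv2.INTER_CUBIC) for u,v in((165,256),(207,267),(475,244))]
cv2.imwrite('pics/z.png',np.r_[c[:405],np.c_[np.hstack(hs),np.zeros((195,215,3),'uint8')]])
h=cv2.cvtColor(t['image'],cv2.COLOR_RGB2HSV)
for u,v in((157,256),(206,267),(479,244),(305,205),(333,207),(361,210),(255,153)):print(h[v,u])
E
```

```text
('red', [322, 193, 22, 30, 387], [332.5, 207.8])
('red', [179, 195, 19, 27, 336], [187.8, 208.8])
('red', [204, 259, 10, 16, 28], [209.9, 267.0])
('yellow', [411, 260, 8, 9, 38], [414.3, 264.6])
('orange', [0, 0, 640, 165, 30113], [333.1, 37.0])
('orange', [550, 56, 10, 11, 40], [554.3, 61.0])
('orange', [259, 65, 10, 9, 29], [264.6, 69.1])
('orange', [396, 64, 11, 8, 33], [400.9, 68.4])
('orange', [509, 64, 7, 8, 25], [512.0, 67.8])
('orange', [245, 148, 27, 8, 129], [257.2, 152.5])
('orange', [193, 195, 7, 27, 56], [196.4, 209.1])
('orange', [208, 259, 9, 16, 38], [212.7, 267.1])

('red', [324, 196, 24, 32, 375], [335.1, 209.3])
('red', [287, 276, 16, 19, 93], [295.0, 285.3])
('red', [216, 282, 29, 27, 313], [230.6, 292.2])
('blue', [92, 327, 53, 41, 896], [117.4, 346.5])
('orange', [556, 88, 6, 16, 28], [558.4, 95.7])
('orange', [0, 94, 434, 220, 15857], [172.0, 199.5])
('orange', [542, 115, 19, 32, 200], [550.3, 128.9])
('orange', [250, 176, 22, 13, 100], [259.8, 181.8])
('orange', [324, 195, 25, 23, 60], [338.9, 204.1])
('orange', [286, 275, 18, 20, 107], [294.6, 287.7])
('orange', [215, 281, 31, 19, 71], [226.1, 289.3])
('orange', [226, 297, 11, 13, 41], [231.8, 304.0])
('orange', [0, 354, 29, 42, 246], [10.1, 372.8])
Traceback (most recent call last):
ValueError: all the input array dimensions except for the concatenation axis must match exactly, but along dimension 1, the array at index 0 has size 585 and the array at index 1 has size 215
```

```bash
python3 - <<'E'
from h import *
t=cam('top')
im=t['image'][:,:,::-1]
c=cv2.resize(im[145:255,240:400],None,fx=5,fy=5,interpolation=cv2.INTER_CUBIC)
w=[im[v-20:v+20,u-20:u+20] for u,v in((160,256),(207,267),(475,244))]
c[345:545,0:0]=0
b=cv2.resize(np.hstack(w),(120*3,40*3),interpolation=cv2.INTER_CUBIC)
b=cv2.resize(np.hstack(w),None,fx=6,fy=6,interpolation=cv2.INTER_CUBIC)
b=np.pad(b,((0,0),(0,80),(0,0)))
c=cv2.resize(c,None,fx=.65,fy=.65)
c=np.pad(c,((0,0),(0,800-c.shape[1]),(0,0)))
cv2.imwrite('pics/z.png',np.vstack([c,b]));print(c.shape,b.shape)
E
```

```text
(358, 800, 3) (240, 800, 3)
```

View pics/z.png

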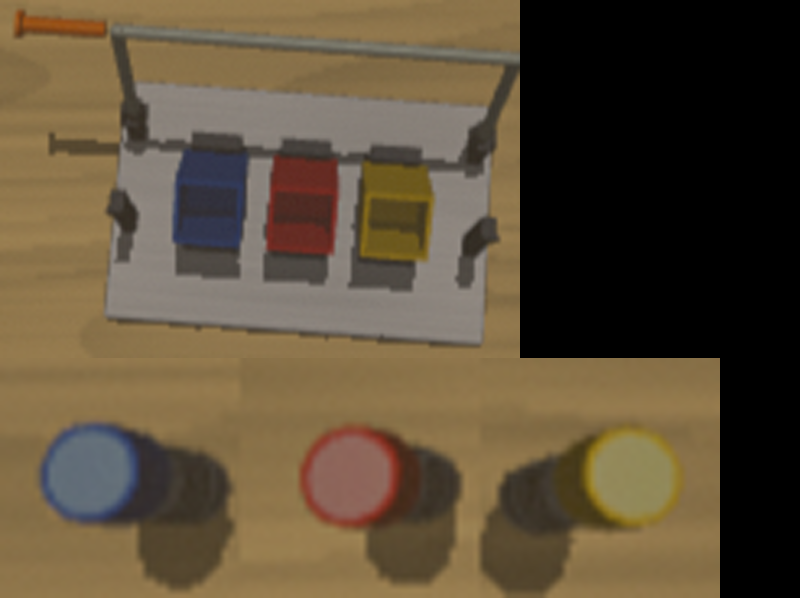

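The zoom gives head discs at blue (155,255), red (205.5,266.7) and yellow (480.3,243.8). The rack base corners are about (272.6,242.8), (388.3,250.8), (281,170) and (391.5,178). The mouth centres are blue (304.3,211), red (333,213) and yellow (362,215.5).

```bash
python3 - <<'E'
from h import *
t=cam('top');s=cam('side')
L={}
for n,u,v in(('blue',155,255.2),('red',205.5,266.7),('yellow',480.3,243.8)):
    P=onz(t,u,v,.125);L[n]=P;print(n,P.round(4),np.hypot(*P[:2]).round(3),'side px top',np.round(proj(s,P),1))
C=[onz(t,u-.5+.5,v,.015) for u,v in((272.6,242.8),(388.3,250.8),(281.2,170.2),(391.4,177.9))]
for c in C:print(c.round(4))
print('w',np.linalg.norm(C[0]-C[1]),'w2',np.linalg.norm(C[2]-C[3]),'d',np.linalg.norm(C[0]-C[2]),np.linalg.norm(C[1]-C[3]))
ctr=np.mean(C,0);y=(C[0]-C[1]+C[2]-C[3])[:2];y/=np.linalg.norm(y);x=np.array([y[1],-y[0]])
if x[0]<0:x=-x
yaw=np.arctan2(x[1],x[0]);O=ctr[:2]-.015*x;print('rack O',O,'yaw',yaw)
R=np.c_[x,y]
for z in(.08,.09,.1,.11):
  print(z,[(R.T@(onz(t,u,v,z)[:2]-O)).round(4).tolist() for u,v in((304.3,211),(333,213),(362,215.5))])
# keeper handle
for b in blobs(t,80,150)+blobs(s,80,150):
    if b[0]=='orange':print(b)
P,e=tri(ray(t,257.2,152.5),ray(s,259.8,181.8));print('handle',P,e,'rack',R.T@(P[:2]-O))
for n,u,v,z in(('bottlecap',449,192,.2),('whistle',418,259,.02),('headlamp',188,209,.03),('switch',434,150,.05)):print(n,onz(t,u,v,z).round(3))
im=s['image'][150:330,200:420,::-1];cv2.imwrite('pics/s1.png',cv2.resize(im,(733,600),interpolation=cv2.INTER_CUBIC))
E
```

```text
blue [0.4282 0.4001 0.125 ] 0.586 side px top [246.7 301.9]
red [0.3999 0.279  0.125 ] 0.488 side px top [295.3 277.9]
yellow [ 0.4466 -0.375   0.125 ] 0.583 side px top [427.3 161.6]
[0.4639 0.1335 0.015 ]
[ 0.4395 -0.1713  0.015 ]
[0.6614 0.1122 0.015 ]
[ 0.6365 -0.1877  0.015 ]
w 0.30581480635917985 w2 0.3009385816146165 d 0.19859555941655765 0.1976545051885848
rack O [ 0.53536575 -0.02713161] yaw -0.08128217738868403
0.08 [[-0.0037, 0.074], [-0.0037, 0.0013], [-0.0049, -0.0721]]
0.09 [[-0.0053, 0.0735], [-0.0053, 0.0014], [-0.0065, -0.0713]]
0.1 [[-0.0068, 0.0729], [-0.0068, 0.0016], [-0.008, -0.0705]]
0.11 [[-0.0084, 0.0724], [-0.0084, 0.0017], [-0.0096, -0.0697]]
('orange', [0, 0, 640, 159, 30203], [333.0, 36.8])
('orange', [154, 60, 16, 14, 82], [162.6, 66.4])
('orange', [245, 148, 28, 8, 133], [257.4, 152.5])
('orange', [0, 94, 434, 220, 15900], [171.8, 199.5])
('orange', [541, 116, 21, 30, 192], [550.7, 128.5])
('orange', [250, 176, 22, 13, 97], [259.9, 181.7])
('orange', [0, 353, 29, 44, 249], [10.2, 372.9])
handle [0.65203551 0.14834847 0.21656931] 0.0013484095471449345 rack [0.10203686 0.18437345]
bottlecap [ 0.559 -0.286  0.2  ]
whistle [ 0.417 -0.247  0.02 ]
headlamp [0.554 0.357 0.03 ]
switch [ 0.704 -0.299  0.05 ]
```

View pics/s1.png

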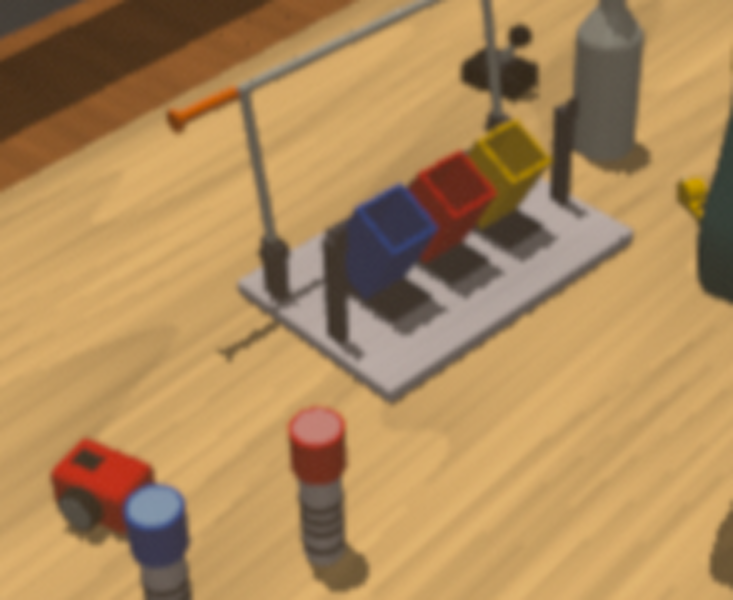

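The side view confirms the red and blue light tops (predicted and seen pixels agree). The mouth centres there are blue (319.1,216), red (336.5,204.9) and yellow (353.9,194.7).

```bash
cat >> h.py <<'E'
YAW=-.0813;X=np.array([np.cos(YAW),np.sin(YAW),0]);Y=np.array([-np.sin(YAW),np.cos(YAW),0]);Z=np.array([0,0,1.])
A=-np.sin(np.radians(28))*X+np.cos(np.radians(28))*Z   # pocket axis
E
python3 - <<'E'
from h import *
t=cam('top');s=cam('side');M=[]
for n,a,b in(('blue',(304.3,211),(319.1,216)),('red',(333,213),(336.5,204.9)),('yellow',(362,215.5),(353.9,194.7))):
    P,e=tri(ray(t,*a),ray(s,*b));M.append(P);print(n,P.round(4),round(e,4),'rack',(P-[.5354,-.0271,0])@np.c_[X,Y,Z])
m=np.mean(M,0);print(m, 'origin z',(m-.08*A)[2],np.linalg.norm(M[0]-M[1]),np.linalg.norm(M[1]-M[2]))
E
python3 -m crank '[[1,0,0,0,0]]' 3
```

```text
blue [0.5347 0.0465 0.1032] 0.0017 rack [-0.00668319  0.07327799  0.10317875]
red [ 0.5294 -0.0238  0.1054] 0.0036 rack [-0.00626238  0.00276691  0.10539998]
yellow [ 0.5222 -0.095   0.1073] 0.0038 rack [-0.00768725 -0.0687514   0.10727932]
[ 0.52874254 -0.02411833  0.10528602] origin z 0.03465021052268977 0.07054730802602574 0.07155718959643095
time_s: 0.53
position: [0.1674, -0.5761, 0.2226]
eef_rot: [0.99, 0.141, 0.0, -0.0]
contact_force: [-0.1, 0.3, 0.1]
opening: 0.088
```

```bash
cat >> h.py <<'E'
from scipy.spatial.transform import Rotation as Ro
def go(*targets,yaw=YAW):
    o=get_obs();R=Ro.from_quat(o['eef_rot']).as_matrix();p=o['position']
    y0=np.arctan2(R[1,0],R[0,0]);print('t',round(o['time_s'],2),'p',p.round(4),'yaw',round(y0,4),'tilt',np.degrees(np.arccos(-R[2,2])).round(2),'open',round(o['opening'],4),'F',o['contact_force'].round(1))
    for t in targets:
        d=R.T@(np.asarray(t)-p);dy=(y0-yaw+np.pi)%(2*np.pi)-np.pi;print('->',np.round(t,4),'shift',d.round(4),'n',round(np.linalg.norm(d)/.0417,1),'turn',round(dy,4))
LT=dict(blue=np.array([.4282,.4001,0]),red=np.array([.3999,.279,0]),yellow=np.array([.4466,-.375,0]))
MO={k:np.array([.529,-.0243,.105])+f*.072*Y for k,f in(('blue',1),('red',0),('yellow',-1))}
E
python3 -c "
from h import *
y=LT['yellow'];go(y+[0,0,.2],y+[0,0,.091])"
```

```text
t 0.53 p [ 0.1674 -0.5761  0.2226] yaw 0.2828 tilt 0.01 open 0.088 F [-0.1  0.3  0.1]
-> [ 0.4466 -0.375   0.2   ] shift [ 0.3242 -0.1152  0.0226] n 8.3 turn 0.3641
-> [ 0.4466 -0.375   0.091 ] shift [ 0.3242 -0.1152  0.1316] n 8.8 turn 0.3641
```

```bash
python3 -m crank '[[0.8,0.324,-0.115,0.02,0.364],[0.8,0.324,-0.115,0.02,0.364],[0.8,0.324,-0.115,0.02,0.364],[0.8,0.324,-0.115,0.02,0.364],[0.8,0.324,-0.115,0.02,0.364],[0.8,0.324,-0.115,0.02,0.364],[0.8,0.324,-0.115,0.02,0.364],[0.8,0.324,-0.115,0.02,0.364],[0.8,0.324,-0.115,0.02,0.364],[0.8,0.324,-0.115,0.02,0.364],[0.8,0.324,-0.115,0.02,0.364],[0.8,0.324,-0.115,0.02,0.364]]'
python3 -c "
from h import *
y=LT['yellow'];go(y+[0,0,.2],y+[0,0,.091])"
```

```text
time_s: 1.53
position: [0.4458, -0.3758, 0.2026]
eef_rot: [0.999, -0.041, -0.0, 0.0]
contact_force: [-1.1, -0.5, 0.2]
opening: 0.0699
t 1.53 p [ 0.4458 -0.3758  0.2026] yaw -0.0812 tilt 0.04 open 0.0699 F [-1.1 -0.5  0.2]
-> [ 0.4466 -0.375   0.2   ] shift [ 0.0008 -0.0009  0.0026] n 0.1 turn 0.0001
-> [ 0.4466 -0.375   0.091 ] shift [ 0.0008 -0.0009  0.1116] n 2.7 turn 0.0001
```

Down and grip.

```bash
python3 -m crank '[[0.8,0.001,-0.001,0.04,0],[0.8,0.001,-0.001,0.08,0],[0.8,0.001,-0.001,0.111,0],[0.8,0.001,-0.001,0.111,0],[0.4,0.001,-0.001,0.111,0],[0.3,0.001,-0.001,0.111,0],[0.3,0.001,-0.001,0.111,0],[0.3,0.001,-0.001,0.111,0],[0.3,0.001,-0.001,0.111,0]]' 3
```

```text
time_s: 2.28
position: [0.4476, -0.3759, 0.0935]
eef_rot: [0.999, -0.041, 0.001, 0.001]
contact_force: [0.0, 0.6, -0.6]
opening: 0.0407
```

```bash
python3 -m crank '[[0.3,-0.007,0,0.001,0],[0.3,-0.014,0,0.001,0],[0.3,-0.021,0,0.001,0],[0.3,-0.028,0,0.0015,0],[0.3,-0.035,0,0.003,0],[0.3,-0.042,0,0.004,0],[0.3,-0.049,0,0.006,0],[0.3,-0.055,0,0.008,0],[0.3,-0.055,0,0.008,0],[0.3,-0.055,0,0.008,0]]' 3
python3 - <<'E'
from h import *
go()
t=cam('top');s=cam('side');b=np.hstack([cv2.resize(d['image'][v-40:v+40,u-40:u+40,::-1],(400,400),interpolation=cv2.INTER_CUBIC) for d,u,v in((t,478,250),(s,435,180))])
cv2.imwrite('pics/t1.png',b)
E
```

```text
time_s: 3.12
position: [0.3922, -0.3713, 0.0849]
eef_rot: [0.999, -0.041, 0.001, 0.001]
contact_force: [0.1, 1.4, 0.6]
opening: 0.0402
t 3.12 p [ 0.3922 -0.3713  0.0849] yaw -0.0819 tilt 0.12 open 0.0402 F [0.1 1.4 0.6]
```

View pics/t1.png

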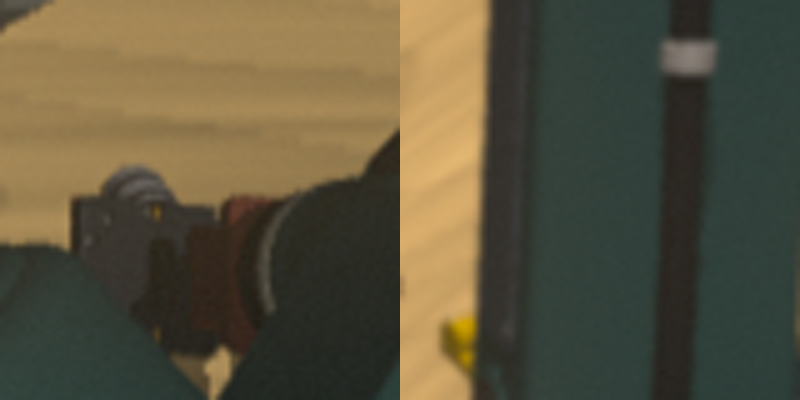

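```bash
python3 -c "
from h import *
t=cam('top');print(proj(t,[.460,-.374,.015]),proj(t,[.408,-.373,.0]),onz(t,465,243,.015))"
python3 -m crank '[[0.3,0,0,-0.03,0],[0.3,0,0,-0.07,0],[0.3,0,0,-0.11,0],[0.3,0,0,-0.15,0],[0.3,0,0,-0.15,0],[0.3,0,0,-0.15,0]]' 30
python3 - <<'E'
from h import *
y=MO['yellow'];G=y+.11*A;go(G,yaw=YAW)
E
```

```text
(np.float64(464.6036886985154), np.float64(242.14852374353245)) (np.float64(463.8566076739156), np.float64(262.26798237634455)) [ 0.45774476 -0.37488119  0.015     ]
time_s: 3.77
position: [0.3945, -0.373, 0.238]
eef_rot: [0.999, -0.04, 0.003, 0.004]
contact_force: [0.3, -1.2, -2.4]
opening: 0.0394
t 3.77 p [ 0.3945 -0.373   0.238 ] yaw -0.0808 tilt 0.57 open 0.0394 F [ 0.3 -1.2 -2.4]
-> [ 0.4717 -0.0919  0.2021] shift [ 0.054  -0.2867  0.0341] n 7.0 turn 0.0005
```

The tail pixel matches a 28° tilt (predicted (464.6,242.1), seen (465,243)), so pivoting in the grip works. Next I move over the yellow pocket.

```bash
cat >> h.py <<'E'
def ins(c,L=.110,ups=(.02,0.,-.076),off=(0,0,0)): go(*[MO[c]+np.array(off)+(L+u)*A-.019*Z for u in ups])
E
python3 -c "
from h import *
ins('yellow',ups=(.03,.01))"
```

```text
t 3.77 p [ 0.3945 -0.373   0.238 ] yaw -0.0808 tilt 0.57 open 0.0394 F [ 0.3 -1.2 -2.4]
-> [ 0.4576 -0.0907  0.2096] shift [ 0.04   -0.2866  0.0265] n 7.0 turn 0.0005
-> [ 0.467  -0.0915  0.192 ] shift [ 0.0492 -0.2868  0.0443] n 7.1 turn 0.0005
```

```bash
python3 -m crank '[[0.3,0.005,-0.036,0.0,0],[0.3,0.01,-0.072,0.0,0],[0.3,0.015,-0.108,0.0,0],[0.3,0.02,-0.144,0.0,0],[0.3,0.025,-0.18,0.0,0],[0.3,0.03,-0.216,0.0,0],[0.3,0.035,-0.25,0.01,0],[0.3,0.04,-0.286,0.02,0],[0.3,0.04,-0.286,0.0265,0],[0.3,0.04,-0.286,0.0265,0],[0.3,0.04,-0.286,0.0265,0],[0.3,0.04,-0.286,0.0265,0]]'
python3 - <<'E'
from h import *
ins('yellow')
t=cam('top');s=cam('side');b=np.hstack([cv2.resize(d['image'][v-40:v+40,u-40:u+40,::-1],(400,400),interpolation=cv2.INTER_CUBIC) for d,u,v in((t,360,210),(s,355,185))])
cv2.imwrite('pics/t2.png',b)
for d in(t,s):print(proj(d,MO['yellow']))
E
```

```text
time_s: 4.77
position: [0.4574, -0.0922, 0.2091]
eef_rot: [0.999, -0.041, 0.003, 0.004]
contact_force: [-1.3, -0.4, -1.7]
opening: 0.0398
t 4.77 p [ 0.4574 -0.0922  0.2091] yaw -0.0816 tilt 0.54 open 0.0398 F [-1.3 -0.4 -1.7]
-> [ 0.4623 -0.0911  0.2008] shift [ 0.0048 -0.0015  0.0084] n 0.2 turn -0.0003
-> [ 0.4717 -0.0919  0.1831] shift [ 0.0141 -0.0017  0.0261] n 0.7 turn -0.0003
-> [ 0.5072 -0.0948  0.116 ] shift [ 0.0494 -0.0022  0.0934] n 2.5 turn -0.0003
(np.float64(361.8881364749092), np.float64(214.6030975651361))
(np.float64(354.4721534373787), np.float64(195.13388748352085))
```

View pics/t2.png

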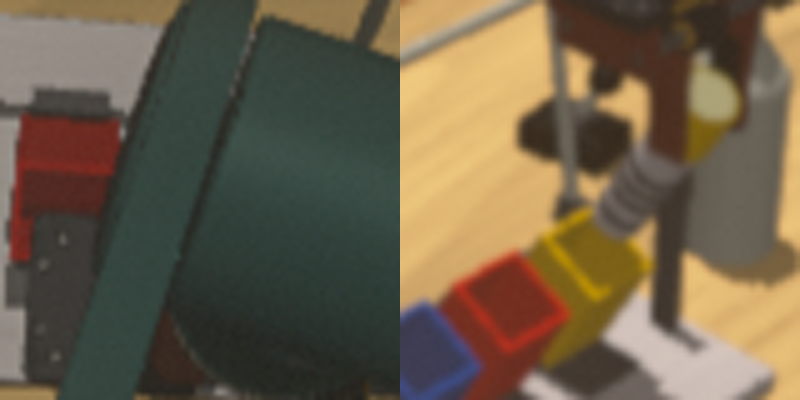

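The side crop shows the light tilted parallel to the yellow pocket with its tail just above the mouth. I insert it in steps.

```bash
python3 -m crank '[[0.3,0.005,-0.002,0.0085,0],[0.3,0.0095,-0.002,0.017,0],[0.3,0.014,-0.002,0.026,0],[0.3,0.0185,-0.002,0.0345,0],[0.3,0.023,-0.002,0.043,0],[0.3,0.0275,-0.002,0.0515,0],[0.3,0.032,-0.002,0.06,0],[0.3,0.0365,-0.002,0.0685,0],[0.3,0.041,-0.002,0.077,0],[0.3,0.0455,-0.002,0.086,0],[0.3,0.0475,-0.002,0.09,0],[0.3,0.0475,-0.002,0.09,0]]' 12
python3 - <<'E'
from h import *
ins('yellow',ups=(-.076,))
s=cam('side');cv2.imwrite('pics/t3.png',cv2.resize(s['image'][140:220,315:395,::-1],(480,480),interpolation=cv2.INTER_CUBIC))
E
```

```text
time_s: 5.87
position: [0.5057, -0.0952, 0.1189]
eef_rot: [0.999, -0.041, 0.003, 0.004]
contact_force: [-0.6, 0.2, -0.8]
opening: 0.0395
t 5.87 p [ 0.5057 -0.0952  0.1189] yaw -0.0825 tilt 0.52 open 0.0395 F [-0.6  0.2 -0.8]
-> [ 0.5072 -0.0948  0.116 ] shift [ 0.0015 -0.0006  0.0029] n 0.1 turn -0.0012
```

View pics/t3.png

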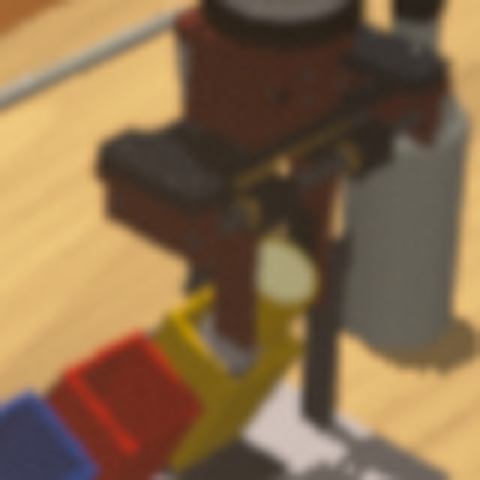

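It is nearly home, without contact force yet. I continue down the axis until the floor is felt.

```bash
python3 -m crank '[[0.3,0.0015,0,0.003,0],[0.3,0.0025,0,0.005,0],[0.3,0.0025,0,0.005,0]]' 8; python3 -m crank '[[0.3,0.001,0,0.002,0],[0.3,0.002,0,0.004,0],[0.3,0.002,0,0.004,0]]' 8
```

```text
time_s: 6.17
position: [0.508, -0.0952, 0.115]
eef_rot: [0.999, -0.041, 0.003, 0.004]
contact_force: [-0.4, 0.4, 2.4]
opening: 0.04
time_s: 6.42
position: [0.5098, -0.0953, 0.112]
eef_rot: [0.999, -0.041, 0.003, 0.004]
contact_force: [-2.7, 0.7, 7.2]
opening: 0.0401
```

```bash
python3 -m crank '[[0.62,0,0,0,0],[0.62,0,0,0,0],[0.62,0,0,0,0],[0.62,0,0,-0.03,0],[0.62,0,0,-0.06,0],[0.62,0,0,-0.1,0],[0.62,0,0,-0.1,0]]'
python3 - <<'E'
from h import *
s=cam('side');P=MO['yellow']+.049*A;print('pred lens',np.round(proj(s,P),1))
h=cv2.cvtColor(s['image'],cv2.COLOR_RGB2HSV)[140:220,315:395]
cv2.imwrite('pics/t4.png',cv2.resize(s['image'][140:220,315:395,::-1],(480,480),interpolation=cv2.INTER_CUBIC))
go(LT['red']+[0,0,.2],LT['red']+[0,0,.09])
E
```

```text
time_s: 7.0
position: [0.5137, -0.0958, 0.2187]
eef_rot: [0.999, -0.041, 0.008, 0.005]
contact_force: [1.2, 0.3, 0.6]
opening: 0.0544
pred lens [360.8 185.9]
t 7.05 p [ 0.5125 -0.0955  0.2161] yaw -0.0824 tilt 0.99 open 0.0543 F [-1.  -0.6 -0.4]
-> [0.3999 0.279  0.2   ] shift [-0.1433 -0.3641  0.0106] n 9.4 turn -0.0011
-> [0.3999 0.279  0.09  ] shift [-0.1449 -0.3651  0.1206] n 9.9 turn -0.0011
```

View pics/t4.png

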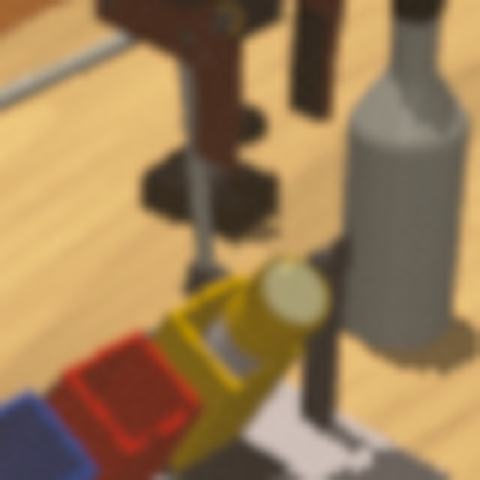

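```bash
python3 - <<'E'
from h import *
s=cam('side');p=-np.cos(.4887)*X-np.sin(.4887)*Z
for u in(.045,.049,.055,.06,.065):print(u,np.round(proj(s,MO['yellow']+u*A+.006*p),1),np.round(proj(s,MO['yellow']+u*A+.009*p),1))
E
python3 -m crank '[[0.8,-0.016,-0.04,0,0],[0.8,-0.032,-0.08,0,0],[0.8,-0.048,-0.12,0,0],[0.8,-0.064,-0.16,0,0],[0.8,-0.08,-0.2,0,0],[0.8,-0.096,-0.24,0,0],[0.8,-0.112,-0.28,0,0],[0.8,-0.128,-0.32,0.0,0],[0.8,-0.143,-0.364,0.01,0],[0.8,-0.143,-0.364,0.01,0],[0.8,-0.143,-0.364,0.01,0],[0.8,-0.143,-0.364,0.01,0]]'
python3 -c "
from h import *
go(LT['red']+[0,0,.091])"
```

```text
0.045 [361.6 188.2] [362.3 189. ]
0.049 [362.1 187.4] [362.8 188.2]
0.055 [362.9 186.3] [363.6 187.1]
0.06 [363.6 185.3] [364.3 186.1]
0.065 [364.3 184.3] [365.  185.1]
time_s: 8.1
position: [0.397, 0.2794, 0.1977]
eef_rot: [0.999, -0.04, 0.004, 0.005]
contact_force: [0.3, -0.6, 0.4]
opening: 0.07
t 8.1 p [0.397  0.2794 0.1977] yaw -0.0796 tilt 0.76 open 0.07 F [ 0.3 -0.6  0.4]
-> [0.3999 0.279  0.091 ] shift [ 0.002  -0.001   0.1068] n 2.6 turn 0.0017
```

The yellow lens is consistent with the light fully home and resting on the lower wall. Now red.

```bash
python3 -m crank '[[0.8,0.002,-0.001,0.04,0.002],[0.8,0.002,-0.001,0.08,0.002],[0.8,0.002,-0.001,0.107,0.002],[0.8,0.002,-0.001,0.107,0.002],[0.4,0.002,-0.001,0.107,0.002],[0.3,0.002,-0.001,0.107,0.002],[0.3,0.002,-0.001,0.107,0.002],[0.3,0.002,-0.001,0.107,0.002],[0.3,0.002,-0.001,0.107,0.002]]' 3
python3 -m crank '[[0.3,-0.007,0,0.001,0],[0.3,-0.014,0,0.001,0],[0.3,-0.021,0,0.001,0],[0.3,-0.028,0,0.0015,0],[0.3,-0.035,0,0.003,0],[0.3,-0.042,0,0.004,0],[0.3,-0.049,0,0.006,0],[0.3,-0.055,0,0.008,0],[0.3,-0.055,0,0.008,0],[0.3,-0.055,0,0.008,0]]' 3
python3 -m crank '[[0.3,0,0,0,0],[0.3,0,0,0,0],[0.3,0,0,-0.03,0],[0.3,0,0,-0.07,0],[0.3,0,0,-0.11,0],[0.3,0,0,-0.15,0],[0.3,0,0,-0.15,0],[0.3,0,0,-0.15,0]]' 30
python3 -c "
from h import *
ins('red',ups=(.05,.03,.02))"
```

```text
time_s: 8.85
position: [0.401, 0.2795, 0.0923]
eef_rot: [0.999, -0.041, 0.005, 0.005]
contact_force: [0.3, -0.1, 0.7]
opening: 0.0403
time_s: 9.68
position: [0.3453, 0.2835, 0.0832]
eef_rot: [0.999, -0.041, 0.004, 0.005]
contact_force: [-0.2, -0.2, 1.6]
opening: 0.0408
time_s: 10.35
position: [0.3458, 0.286, 0.2354]
eef_rot: [0.999, -0.041, 0.007, 0.004]
contact_force: [0.0, 0.2, -2.0]
opening: 0.0398
t 10.35 p [0.3458 0.286  0.2354] yaw -0.0815 tilt 0.89 open 0.0398 F [ 0.   0.2 -2. ]
-> [ 0.4541 -0.0182  0.2273] shift [0.1326 0.2943 0.0119] n 7.7 turn -0.0002
-> [ 0.4635 -0.019   0.2096] shift [0.1417 0.2941 0.0297] n 7.9 turn -0.0002
-> [ 0.4682 -0.0193  0.2008] shift [0.1463 0.2941 0.0386] n 7.9 turn -0.0002
```

```bash
python3 -m crank '[[0.3,0.017,0.036,0,0],[0.3,0.034,0.072,0,0],[0.3,0.051,0.108,0,0],[0.3,0.068,0.144,0,0],[0.3,0.085,0.18,0,0],[0.3,0.102,0.216,0,0],[0.3,0.12,0.252,0.005,0],[0.3,0.142,0.294,0.015,0],[0.3,0.142,0.294,0.03,0],[0.3,0.142,0.294,0.03,0],[0.3,0.142,0.294,0.03,0],[0.3,0.142,0.294,0.03,0]]'
python3 - <<'E'
from h import *
ins('red',L=.108)
s=cam('side');cv2.imwrite('pics/t5.png',cv2.resize(s['image'][145:225,300:380,::-1],(480,480),interpolation=cv2.INTER_CUBIC))
E
```

```text
time_s: 11.35
position: [0.4624, -0.0181, 0.2082]
eef_rot: [0.999, -0.041, 0.005, 0.003]
contact_force: [-0.2, 0.1, -1.1]
opening: 0.0392
t 11.35 p [ 0.4624 -0.0181  0.2082] yaw -0.0814 tilt 0.7 open 0.0392 F [-0.2  0.1 -1.1]
-> [ 0.4691 -0.0194  0.199 ] shift [0.0067 0.0007 0.0093] n 0.3 turn -0.0001
-> [ 0.4785 -0.0202  0.1814] shift [0.0159 0.0006 0.0271] n 0.8 turn -0.0001
-> [ 0.514  -0.0231  0.1143] shift [0.0508 0.0002 0.0945] n 2.6 turn -0.0001
```

View pics/t5.png

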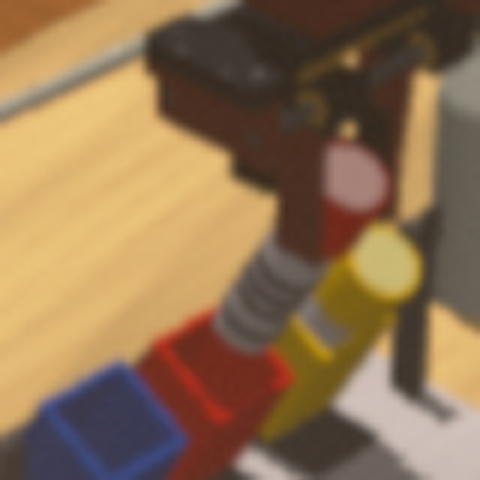

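The red light is lined up above its mouth at the right tilt. I insert it to floor contact.

```bash
python3 -m crank '[[0.3,0.006,0,0.0085,0],[0.3,0.011,0,0.017,0],[0.3,0.0155,0,0.026,0],[0.3,0.02,0,0.0345,0],[0.3,0.0245,0,0.043,0],[0.3,0.029,0,0.0515,0],[0.3,0.0335,0,0.06,0],[0.3,0.038,0,0.0685,0],[0.3,0.042,0,0.077,0],[0.3,0.0465,0,0.086,0],[0.3,0.05,0,0.093,0],[0.3,0.051,0,0.095,0],[0.3,0.051,0,0.095,0]]' 12
python3 -m crank '[[0.3,0.001,0,0.002,0],[0.3,0.002,0,0.004,0],[0.3,0.002,0,0.004,0]]' 8; python3 -c "
from h import *
ins('red',L=.108)"
```

```text
time_s: 12.48
position: [0.5146, -0.0225, 0.114]
eef_rot: [0.999, -0.04, 0.005, 0.003]
contact_force: [-1.8, 1.0, -0.2]
opening: 0.0399
time_s: 12.73
position: [0.5166, -0.0227, 0.1103]
eef_rot: [0.999, -0.04, 0.005, 0.003]
contact_force: [-2.5, 0.1, 5.6]
opening: 0.0401
t 12.73 p [ 0.5166 -0.0227  0.1103] yaw -0.0806 tilt 0.69 open 0.0401 F [-2.5  0.1  5.6]
-> [ 0.4691 -0.0194  0.199 ] shift [-0.0466  0.0011 -0.0892] n 2.4 turn 0.0007
-> [ 0.4785 -0.0202  0.1814] shift [-0.0374  0.001  -0.0714] n 1.9 turn 0.0007
-> [ 0.514  -0.0231  0.1143] shift [-0.0025  0.0006 -0.004 ] n 0.1 turn 0.0007
```

Contact at the floor; release, rise, go to blue.

```bash
python3 -m crank '[[0.62,0,0,0,0],[0.62,0,0,0,0],[0.62,0,0,0,0],[0.62,0,0,-0.03,0],[0.62,0,0,-0.06,0],[0.62,0,0,-0.11,0],[0.62,0,0,-0.11,0]]'
python3 - <<'E'
from h import *
go(LT['blue']+[0,0,.2])
E
```

```text
time_s: 13.32
position: [0.519, -0.0225, 0.226]
eef_rot: [0.999, -0.04, 0.01, 0.004]
contact_force: [1.1, 0.7, 0.1]
opening: 0.0541
t 13.32 p [ 0.519  -0.0225  0.226 ] yaw -0.0805 tilt 1.19 open 0.0541 F [1.1 0.7 0.1]
-> [0.4282 0.4001 0.2   ] shift [-0.125  -0.4141  0.0207] n 10.4 turn 0.0008
```

```bash
python3 -m crank '[[0.8,-0.012,-0.04,0,0],[0.8,-0.024,-0.08,0,0],[0.8,-0.036,-0.12,0,0],[0.8,-0.048,-0.16,0,0],[0.8,-0.06,-0.2,0,0],[0.8,-0.072,-0.24,0,0],[0.8,-0.084,-0.28,0,0],[0.8,-0.096,-0.32,0.0,0],[0.8,-0.11,-0.36,0.01,0],[0.8,-0.125,-0.4,0.02,0],[0.8,-0.125,-0.414,0.02,0],[0.8,-0.125,-0.414,0.02,0],[0.8,-0.125,-0.414,0.02,0]]'
python3 -c "
from h import *
go(LT['blue']+[0,0,.091])"
```

```text
time_s: 14.4
position: [0.4278, 0.4007, 0.2001]
eef_rot: [0.999, -0.039, 0.01, 0.004]
contact_force: [-0.8, 0.1, 1.2]
opening: 0.0702
t 14.4 p [0.4278 0.4007 0.2001] yaw -0.0782 tilt 1.2 open 0.0702 F [-0.8  0.1  1.2]
-> [0.4282 0.4001 0.091 ] shift [-0.0017 -0.0002  0.1091] n 2.6 turn 0.0031
```

```bash
python3 -m crank '[[0.8,-0.001,0,0.04,0.003],[0.8,-0.002,0,0.08,0.003],[0.8,-0.002,0,0.109,0.003],[0.8,-0.002,0,0.109,0.003],[0.4,-0.002,0,0.109,0.003],[0.3,-0.002,0,0.109,0.003],[0.3,-0.002,0,0.109,0.003],[0.3,-0.002,0,0.109,0.003],[0.3,-0.002,0,0.109,0.003]]' 3
python3 -m crank '[[0.3,-0.007,0,0.001,0],[0.3,-0.014,0,0.001,0],[0.3,-0.021,0,0.001,0],[0.3,-0.028,0,0.0015,0],[0.3,-0.035,0,0.003,0],[0.3,-0.042,0,0.004,0],[0.3,-0.049,0,0.006,0],[0.3,-0.055,0,0.008,0],[0.3,-0.055,0,0.008,0],[0.3,-0.055,0,0.008,0]]' 3
python3 -m crank '[[0.3,0,0,0,0],[0.3,0,0,0,0],[0.3,0,0,-0.03,0],[0.3,0,0,-0.07,0],[0.3,0,0,-0.11,0],[0.3,0,0,-0.15,0],[0.3,0,0,-0.15,0],[0.3,0,0,-0.15,0]]' 30
python3 -c "
from h import *
ins('blue',L=.108,ups=(.05,.03,.02))"
```

```text
time_s: 15.15
position: [0.429, 0.4006, 0.0929]
eef_rot: [0.999, -0.041, 0.011, 0.003]
contact_force: [0.3, -0.4, 0.3]
opening: 0.0403
time_s: 15.98
position: [0.3734, 0.4046, 0.0832]
eef_rot: [0.999, -0.04, 0.01, 0.004]
contact_force: [-0.5, 1.0, 1.8]
opening: 0.0407
time_s: 16.65
position: [0.372, 0.4068, 0.2355]
eef_rot: [0.999, -0.041, 0.012, 0.002]
contact_force: [0.7, -0.1, -1.7]
opening: 0.0401
t 16.65 p [0.372  0.4068 0.2355] yaw -0.081 tilt 1.43 open 0.0401 F [ 0.7 -0.1 -1.7]
-> [0.4609 0.0535 0.2255] shift [0.1169 0.3449 0.0139] n 8.7 turn 0.0003
-> [0.4703 0.0527 0.2078] shift [0.1259 0.3449 0.0318] n 8.8 turn 0.0003
-> [0.475  0.0523 0.199 ] shift [0.1304 0.3448 0.0407] n 8.9 turn 0.0003
```

```bash
python3 -m crank '[[0.3,0.014,0.039,0,0],[0.3,0.028,0.078,0,0],[0.3,0.042,0.117,0,0],[0.3,0.056,0.156,0,0],[0.3,0.07,0.195,0,0],[0.3,0.084,0.234,0,0],[0.3,0.098,0.273,0.0,0],[0.3,0.112,0.31,0.01,0],[0.3,0.126,0.345,0.02,0],[0.3,0.126,0.345,0.032,0],[0.3,0.126,0.345,0.032,0],[0.3,0.126,0.345,0.032,0],[0.3,0.126,0.345,0.032,0]]'
python3 - <<'E'
from h import *
ins('blue',L=.108)
s=cam('side');cv2.imwrite('pics/t6.png',cv2.resize(s['image'][155:235,285:365,::-1],(480,480),interpolation=cv2.INTER_CUBIC))
E
```

```text
time_s: 17.73
position: [0.4693, 0.0532, 0.2068]
eef_rot: [0.999, -0.04, 0.011, 0.002]
contact_force: [0.7, -0.3, -1.7]
opening: 0.0397
t 17.73 p [0.4693 0.0532 0.2068] yaw -0.0806 tilt 1.28 open 0.0397 F [ 0.7 -0.3 -1.7]
-> [0.475  0.0523 0.199 ] shift [0.0055 0.0004 0.0079] n 0.2 turn 0.0007
-> [0.4843 0.0516 0.1814] shift [0.0145 0.0003 0.0257] n 0.7 turn 0.0007
-> [0.5199 0.0487 0.1143] shift [0.0487 0.0002 0.0936] n 2.5 turn 0.0007
```

View pics/t6.png

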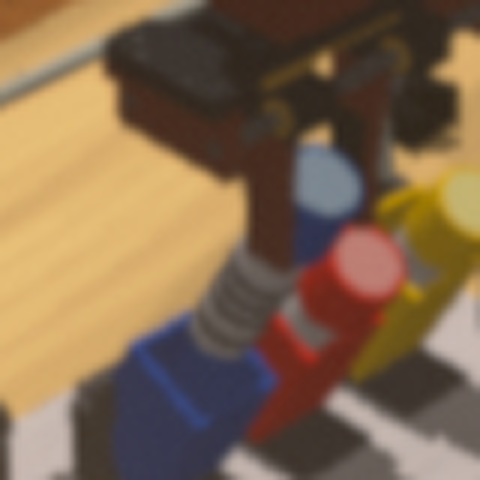

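Red is seated, and blue is lined up over its mouth. I insert blue.

```bash
python3 -m crank '[[0.3,0.005,0,0.0085,0],[0.3,0.01,0,0.017,0],[0.3,0.0145,0,0.026,0],[0.3,0.019,0,0.0345,0],[0.3,0.0235,0,0.043,0],[0.3,0.028,0,0.0515,0],[0.3,0.0325,0,0.06,0],[0.3,0.037,0,0.0685,0],[0.3,0.041,0,0.077,0],[0.3,0.0455,0,0.086,0],[0.3,0.049,0,0.093,0],[0.3,0.05,0,0.095,0],[0.3,0.05,0,0.095,0]]' 12
python3 -m crank '[[0.3,0.001,0,0.002,0],[0.3,0.002,0,0.004,0],[0.3,0.002,0,0.004,0]]' 8
```

```text
time_s: 18.87
position: [0.5217, 0.0493, 0.1132]
eef_rot: [0.999, -0.04, 0.011, 0.001]
contact_force: [-1.2, 1.9, 1.6]
opening: 0.0399
time_s: 19.12
position: [0.5237, 0.0493, 0.1094]
eef_rot: [0.999, -0.04, 0.011, 0.001]
contact_force: [-2.7, 0.7, 6.0]
opening: 0.0394
```

```bash
python3 -m crank '[[0.62,0,0,0,0],[0.62,0,0,0,0],[0.62,0,0,0,0],[0.62,0,0,-0.03,0],[0.62,0,0,-0.06,0],[0.62,0,0,-0.1,0],[0.62,0,0,-0.14,0],[0.62,0,0,-0.18,0],[0.62,0,0,-0.18,0]]'
python3 - <<'E'
from h import *
t=cam('top');s=cam('side')
P=np.array([.5354,-.0257,0])+.102*X+.176*Y
P[2]=.2166;print(P,proj(t,P),proj(s,P),get_obs()['qpos'].round(2))
for y in(YAW+np.pi/2,YAW-np.pi/2):go(P+[0,0,.06],P-[0,0,.019],yaw=y)
for n,d in MO.items():print(n,np.round(proj(s,d+.049*A+.006*np.cross(Y,A)*-1),1))
cv2.imwrite('pics/t7.png',cv2.resize(s['image'][145:265,235:395,::-1],(800,600),interpolation=cv2.INTER_CUBIC))
E
```

```text
time_s: 19.87
position: [0.5245, 0.0499, 0.2976]
eef_rot: [0.999, -0.04, 0.018, 0.001]
contact_force: [0.8, -0.1, 0.6]
opening: 0.0545
[0.65135613 0.1414352  0.2166    ] (np.float64(260.0533911200742), np.float64(152.51644924577334)) (np.float64(262.1632656075937), np.float64(180.88320894202428)) [-0.03  0.17  1.6  -0.    1.34  1.62]
t 19.97 p [0.5211 0.0499 0.2912] yaw -0.08 tilt 1.54 open 0.0549 F [ 0.1  0.4 -0.8]
-> [0.6514 0.1414 0.2766] shift [ 0.122  -0.1017  0.0178] n 3.8 turn -1.5695
-> [0.6514 0.1414 0.1976] shift [ 0.1199 -0.1019  0.0967] n 4.4 turn -1.5695
t 19.97 p [0.5211 0.0499 0.2912] yaw -0.08 tilt 1.54 open 0.0549 F [ 0.1  0.4 -0.8]
-> [0.6514 0.1414 0.2766] shift [ 0.122  -0.1017  0.0178] n 3.8 turn 1.5721
-> [0.6514 0.1414 0.1976] shift [ 0.1199 -0.1019  0.0967] n 4.4 turn 1.5721
blue [326.1 208.1]
red [344.7 197.5]
yellow [362.1 187.4]
```

View pics/t7.png

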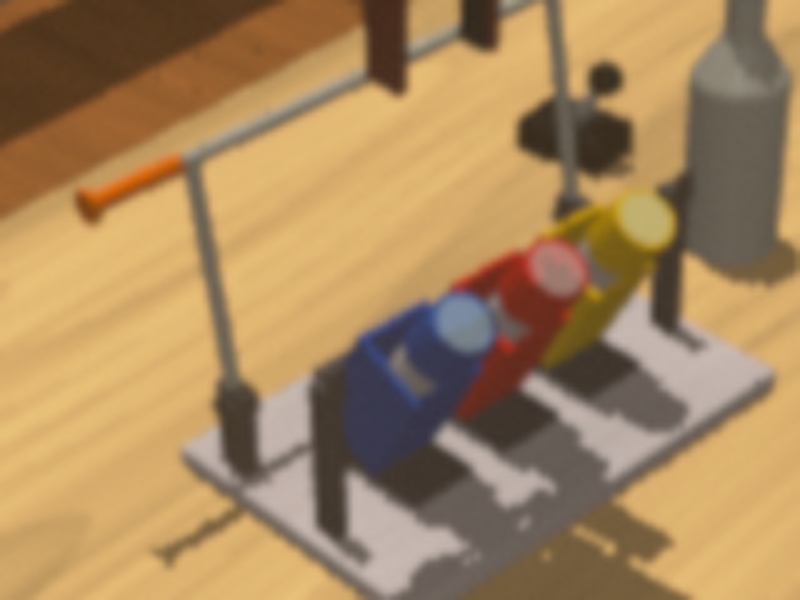

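All three lights are seated, with lenses at side (328,209), (346,198.5) and (364,188.8), within about 2 px of the predictions for fully home. Next I turn and hover over the handle.

```bash
python3 -m crank '[[0.62,0.03,-0.025,0,-0.12],[0.62,0.06,-0.05,0,-0.24],[0.62,0.09,-0.075,0,-0.36],[0.62,0.122,-0.102,0,-0.48],[0.62,0.122,-0.102,0,-0.6],[0.62,0.122,-0.102,0,-0.72],[0.62,0.122,-0.102,0,-0.84],[0.62,0.122,-0.102,0,-0.96],[0.62,0.122,-0.102,0,-1.08],[0.62,0.122,-0.102,0,-1.2],[0.62,0.122,-0.102,0.01,-1.32],[0.62,0.122,-0.102,0.018,-1.44],[0.62,0.122,-0.102,0.018,-1.57],[0.62,0.122,-0.102,0.018,-1.57],[0.62,0.122,-0.102,0.018,-1.57],[0.62,0.122,-0.102,0.018,-1.57]]'
python3 - <<'E'
from h import *
P=np.array([.65136,.14144,.2166])
go(P-[0,0,.019],yaw=YAW+np.pi/2)
E
```

```text
time_s: 21.3
position: [0.651, 0.1417, 0.2753]
eef_rot: [0.736, 0.677, 0.008, 0.01]
contact_force: [-0.3, -0.9, 0.3]
opening: 0.0545
t 21.3 p [0.651  0.1417 0.2753] yaw 1.4864 tilt 1.46 open 0.0545 F [-0.3 -0.9  0.3]
-> [0.6514 0.1414 0.1976] shift [-0.0001 -0.0016  0.0776] n 1.9 turn -0.0031
```

```bash
python3 -m crank '[[0.62,0,-0.001,0.03,0],[0.62,0,-0.0015,0.06,0],[0.62,0,-0.0015,0.078,0],[0.62,0,-0.0015,0.078,0],[0.3,0,-0.0015,0.078,0],[0.1,0,-0.0015,0.078,0],[0.05,0,-0.0015,0.078,0],[0.05,0,-0.0015,0.078,0],[0.05,0,-0.0015,0.078,0],[0.05,0,-0.0015,0.078,0]]' 8
python3 - <<'E'
from h import *
o=get_obs();p=o['position'];ph0=np.radians(80.2);
go(*[p+.156*((np.cos(a)-np.cos(ph0))*X+(np.sin(a)-np.sin(ph0))*Z) for a in np.radians([85,90,95,100,105,110,115,120,125,130,135,139.2,140.5])],yaw=YAW+np.pi/2)
E
```

```text
time_s: 22.13
position: [0.6519, 0.1415, 0.1982]
eef_rot: [0.736, 0.677, 0.008, 0.01]
contact_force: [0.1, 0.1, -0.2]
opening: 0.018
t 22.13 p [0.6519 0.1415 0.1982] yaw 1.4862 tilt 1.54 open 0.018 F [ 0.1  0.1 -0.2]
-> [0.639  0.1426 0.1999] shift [-0.     -0.0129 -0.002 ] n 0.3 turn -0.0033
-> [0.6255 0.1437 0.2005] shift [-0.0001 -0.0265 -0.003 ] n 0.6 turn -0.0033
-> [0.6119 0.1448 0.1999] shift [-0.0001 -0.0401 -0.0028] n 1.0 turn -0.0033
-> [0.5985 0.1459 0.1981] shift [-0.0002 -0.0536 -0.0013] n 1.3 turn -0.0033
-> [0.5852 0.147  0.1952] shift [-0.0002 -0.067   0.0012] n 1.6 turn -0.0033
-> [0.5723 0.148  0.1911] shift [-0.0003 -0.0801  0.005 ] n 1.9 turn -0.0033
-> [0.5598 0.149  0.1858] shift [-0.0003 -0.0928  0.0099] n 2.2 turn -0.0033
-> [0.5477 0.15   0.1796] shift [-0.0003 -0.105   0.0158] n 2.5 turn -0.0033
-> [0.5363 0.151  0.1723] shift [-0.0003 -0.1167  0.0228] n 2.9 turn -0.0033
-> [0.5255 0.1518 0.164 ] shift [-0.0004 -0.1277  0.0308] n 3.2 turn -0.0033
-> [0.5155 0.1526 0.1548] shift [-0.0004 -0.138   0.0397] n 3.4 turn -0.0033
-> [0.5078 0.1533 0.1464] shift [-0.0004 -0.146   0.0479] n 3.7 turn -0.0033
-> [0.5055 0.1535 0.1437] shift [-0.0004 -0.1483  0.0505] n 3.8 turn -0.0033
```

```bash
python3 -m crank '[[0.05,0,0,0,0],[0.05,0,0,0,0],[0.05,0,0,0,0]]'
```

```text
time_s: 22.38
position: [0.652, 0.1415, 0.1985]
eef_rot: [0.736, 0.677, 0.009, 0.011]
contact_force: [0.2, 0.5, 1.5]
opening: 0.0118
```

Gripping the 12 mm stub (opening 11.8 mm). I swing it along the arc.

```bash
python3 -m crank '[[0.05,0,-0.013,-0.002,0],[0.05,0,-0.0265,-0.003,0],[0.05,0,-0.04,-0.003,0],[0.05,0,-0.0535,-0.0015,0],[0.05,0,-0.067,0.001,0],[0.05,0,-0.08,0.005,0],[0.05,0,-0.093,0.01,0],[0.05,0,-0.105,0.016,0],[0.05,0,-0.117,0.023,0],[0.05,0,-0.128,0.031,0],[0.05,0,-0.138,0.04,0],[0.05,0,-0.146,0.048,0],[0.05,0,-0.148,0.0505,0],[0.05,0,-0.148,0.0505,0]]' 8
python3 - <<'E'
from h import *
H=np.array([.5354,-.0257,0])+.075*X+.06*Z
p=get_obs()['position']+.019*Z-H;go();print('angle',139.2-np.degrees(np.arctan2(p[2],p@X)),np.hypot(p[2],p@X))
E
```

```text
time_s: 23.55
position: [0.5099, 0.1542, 0.1455]
eef_rot: [0.736, 0.677, 0.012, 0.013]
contact_force: [6.2, 0.4, 0.9]
opening: 0.012
t 23.55 p [0.5099 0.1542 0.1455] yaw 1.4865 tilt 2.03 open 0.012 F [6.2 0.4 0.9]
angle 1.440238462302375 0.15540087650788037
```

```bash
python3 -m crank '[[0.05,0,-0.001,0.003,0],[0.05,0,-0.002,0.006,0],[0.05,0,-0.003,0.008,0],[0.05,0,-0.003,0.008,0]]' 15
python3 - <<'E'
from h import *
H=np.array([.5354,-.0257,0])+.075*X+.06*Z
p=get_obs()['position']+.019*Z-H;go();print('angle',139.2-np.degrees(np.arctan2(p[2],p@X)),np.hypot(p[2],p@X))
E
```

```text
time_s: 23.88
position: [0.5104, 0.1549, 0.1401]
eef_rot: [0.736, 0.677, 0.015, 0.015]
contact_force: [-0.1, 0.4, 16.6]
opening: 0.0116
t 23.88 p [0.5104 0.1549 0.1401] yaw 1.4867 tilt 2.43 open 0.0116 F [-0.1  0.4 16.6]
angle 0.04389095361941031 0.15151138684178755
```

At the stop (16.6 N upward). I release and rise, then check.

```bash
python3 -m crank '[[0.05,0,0,-0.004,0],[0.4,0,0,-0.004,0],[0.5,0,0,-0.004,0],[0.5,0,0,-0.004,0],[0.5,0,0,-0.004,0],[0.5,0,0,-0.03,0],[0.5,0,0,-0.06,0],[0.5,0,0,-0.1,0],[0.5,0,0,-0.14,0],[0.5,0,0,-0.14,0],[0.5,0,0,-0.14,0]]' 8
python3 - <<'E'
from h import *
go()
t=cam('top');s=cam('side')
O=np.array([.5354,-.0257,0]);
for y in(.145,.175,.205,.14,-.14):
  for a in(0,.06):
    f=np.radians(139.2)-a;P=O+(.075+.156*np.cos(f))*X+(.06+.156*np.sin(f))*Z+y*Y
    print(y,a,np.round(proj(t,P),1),np.round(proj(s,P),1))
for d in(t,s):print([b for b in blobs(d,50,140) if b[0]=='orange' and b[1][4]<200])
cv2.imwrite('pics/t8.png',cv2.resize(s['image'][145:265,235:395,::-1],(800,600),interpolation=cv2.INTER_CUBIC))
E
```

```text
time_s: 24.8
position: [0.5058, 0.1555, 0.2822]
eef_rot: [0.736, 0.677, 0.017, 0.016]
contact_force: [-0.3, -0.1, 0.5]
opening: 0.0437
t 24.8 p [0.5058 0.1555 0.2822] yaw 1.4869 tilt 2.71 open 0.0437 F [-0.3 -0.1  0.5]
0.145 0 [270.5 220.1] [308.2 215.8]
0.145 0.06 [270.4 216.9] [306.5 212.6]
0.175 0 [257.7 219.2] [299.5 220.8]
0.175 0.06 [257.5 216. ] [297.7 217.6]
0.205 0 [244.9 218.3] [290.5 226. ]
0.205 0.06 [244.6 215.1] [288.7 222.7]
0.14 0 [272.7 220.2] [309.7 215. ]
0.14 0.06 [272.6 217.1] [307.9 211.8]
-0.14 0 [392.9 228.6] [380.3 174.7]
-0.14 0.06 [393.5 225.5] [378.8 171.9]
[('orange', [255, 215, 14, 5, 58], [261.3, 217.3])]
[('orange', [286, 212, 21, 15, 100], [296.1, 219.8])]
```

View pics/t8.png

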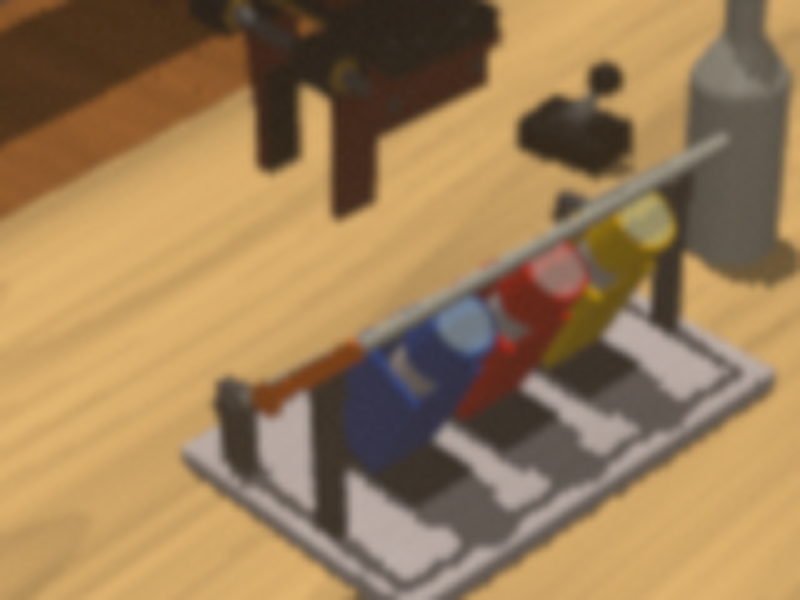

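The keeper lies over the three heads with its arms at the posts. Pixels put the angle at about 0.02–0.04 rad, which is too close to 0.06, so I press the handle with closed fingertips and read its height by touch. Closed means a tip height of about 0.168.

```bash
python3 -c "
from h import *
go([.507,.153,.178],yaw=YAW+np.pi/2)"
python3 -m crank '[[0.0,0,0,0,0],[0.0,0,0,0,0],[0.0,0,0,0,0],[0.0,0,0,0,0],[0.0,0,0,0,0],[0.0,0,0,0,0]]'
```

```text
t 24.9 p [0.5035 0.1551 0.2789] yaw 1.4867 tilt 2.33 open 0.0438 F [-0.6 -0.4 -0.4]
-> [0.507 0.153 0.178] shift [-0.0019 -0.0005  0.101 ] n 2.4 turn -0.0028
time_s: 25.4
position: [0.5035, 0.1551, 0.2786]
eef_rot: [0.736, 0.677, 0.014, 0.015]
contact_force: [-0.0, -0.6, 0.4]
opening: 0.0075
```

```bash
python3 -m crank '[[0.0,-0.002,-0.0005,0.03,0],[0.0,-0.002,-0.0005,0.06,0],[0.0,-0.002,-0.0005,0.09,0],[0.0,-0.002,-0.0005,0.1,0],[0.0,-0.002,-0.0005,0.1,0],[0.0,-0.002,-0.0005,0.1,0]]'
python3 -m crank '[[0,0,0,0.003,0],[0,0,0,0.006,0],[0,0,0,0.006,0]]'; python3 -m crank '[[0,0,0,0.002,0],[0,0,0,0.004,0],[0,0,0,0.004,0]]'
```

```text
time_s: 25.9
position: [0.507, 0.1529, 0.179]
eef_rot: [0.736, 0.677, 0.014, 0.014]
contact_force: [-0.1, 1.1, 0.5]
opening: 0.0006
time_s: 26.15
position: [0.508, 0.153, 0.1739]
eef_rot: [0.736, 0.677, 0.014, 0.015]
contact_force: [-1.5, 0.1, 0.3]
opening: 0.0005
time_s: 26.4
position: [0.5079, 0.1532, 0.1699]
eef_rot: [0.736, 0.677, 0.014, 0.015]
contact_force: [-0.3, 0.4, 0.3]
opening: 0.0005
```

```bash
python3 -m crank '[[0,0,0,0.001,0],[0,0,0,0.002,0],[0,0,0,0.002,0]]'; python3 -m crank '[[0,0,0,0.001,0],[0,0,0,0.002,0],[0,0,0,0.002,0]]'; python3 -m crank '[[0,0,0,0.001,0],[0,0,0,0.002,0],[0,0,0,0.002,0]]'
```

```text
time_s: 26.65
position: [0.5064, 0.1533, 0.1678]
eef_rot: [0.736, 0.677, 0.014, 0.014]
contact_force: [-5.3, 0.3, 5.2]
opening: 0.0004
time_s: 26.9
position: [0.5064, 0.1534, 0.1675]
eef_rot: [0.736, 0.677, 0.014, 0.014]
contact_force: [-6.5, -0.4, 17.3]
opening: 0.0006
time_s: 27.15
position: [0.5064, 0.1535, 0.1674]
eef_rot: [0.736, 0.677, 0.014, 0.014]
contact_force: [-7.8, -0.4, 19.6]
opening: 0.0008
```

There is stiff contact at 0.1675 m against an expected 0.168, so the keeper is at its closed stop. I withdraw and hand in.

```bash
python3 -m crank '[[0,0,0,-0.02,0],[0,0,0,-0.05,0],[0,0,0,-0.09,0],[0,0,0,-0.13,0],[0,0,0,-0.13,0],[0,0,0,-0.13,0],[0,0,0,-0.13,0]]'
python3 - <<'E'
from h import *
go();s=cam('side');print([b for b in blobs(s,50,140) if b[0]=='orange' and b[1][4]<200])
from cell import workorder
print(workorder.hand_in())
E
```

```text
time_s: 27.73
position: [0.5011, 0.1536, 0.2969]
eef_rot: [0.736, 0.677, 0.014, 0.014]
contact_force: [-0.7, -1.0, -0.4]
opening: 0.0006
t 27.73 p [0.5011 0.1536 0.2969] yaw 1.4869 tilt 2.28 open 0.0006 F [-0.7 -1.  -0.4]
[('orange', [311, 146, 24, 18, 151], [321.3, 155.2]), ('orange', [286, 214, 22, 15, 100], [296.6, 221.2])]
the job is handed in; nothing more can be done
None
```

All three flashlights are in the pockets of their own colour and the keeper is closed. I handed the job in at about 28 s of the 72 s allowed; the hand-in gives no verdict.

- **Method:** The moves cannot tilt the tool. I gripped each head lightly, dragged it so the light pivoted to about 28° in the grip, then gripped harder. Each light went down along the pocket axis until I felt the floor (6–7 N) and was then released. I swung the keeper shut by its orange handle.
- **Flashlights:** Before the keeper was closed, the side view showed each lens within about 2.5 px of where a fully home light should be. The lights rest on the lower wall of their pockets.
- **Keeper:** The first camera check put it at about 0.04 rad, closer to the 0.06 limit than I wanted. I pressed the handle with closed fingertips and met stiff contact at 0.1675 m (fully closed is 0.168 m). The arm then backed off and its wrist force read about zero.
- **Not measured:** I did not re-measure the bottle, headlamp, whistle or switch at the end. The bottle and switch look unmoved in the last picture, and I felt no unexpected contact near any of them.

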